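# Load a sensor into the slotted test fixture and open the air valve

## Task

Pick up the sensor with the orange grip, stand it on the open front apron of the slotted test fixture, slide it in under the cover plate and along the T-shaped slot, and turn into the branch marked green until it is fully home against the end of the slot; leave it standing there. Only once it is home, swing the red valve lever all the way over, away from the robot, to open the air. Do not disturb the black sensor, the gauge or the yellow meter.

Things in the scene. Friction and masses are not known exactly. Their poses are not given: they have to be found in the camera images.
- sensor: Loose sensor with an ORANGE grip, 0.18 to 0.35 kg, round about z, upright on the table to the robot's right. Origin: centre of its underside. All sizes in mm. From below: steel flange 48 diameter, 10 thick; stem 20 diameter from height 10 to 34; brass hex nut 30 across corners, 34 to 42; round orange grip 24 diameter, 42 to 100 (top). Grasp the grip from above.
- sensor_black: A second loose sensor of the same shape and size with a BLACK grip, standing nearby; leave it where it is. Origin: centre of its underside. Which of the two stands nearer the robot changes.
- fixture: Fixed test fixture, 200 (x) by 250 (y). Origin: centre of its underside; x away from the robot (within 15 degrees), y left. Base plate 10 thick. x -100 to -20 is an open apron; x -20 to 100 is roofed by a blue cover, underside at height 25, top at 31. The flange slides under it on the base plate, the stem in the T-shaped slot, nut and grip above. The flange cannot pass through the slot.
- fixture_load (a point): Centre of the dark loading circle on the open apron, on the base plate's top (height 10), at fixture x = -60, y = 0. Nothing is above it. The slot's mouth is ahead of it: 66 wide at x = -20, narrowing at 45 degrees to 30 wide at x = 0, then 30 wide along y = 0 up to the cross slot.
- fixture_cross (a point): Where the entry leg meets the cross slot, at fixture x = 55, y = 0, on the base plate's top (height 10). The cross slot is 30 wide, centred on x = 55, and runs along the fixture's y from -85 to +85. With its stem against an end, the sensor stands at y = +75 or -75.
- mark_green: Fixed GREEN mark: two strips, each 64 (y) by 22 (x), on top of the cover either side of one end of the cross slot, at fixture y = +75 or -75 (which one changes). Origin: where the sensor's origin is when fully home in this branch: on the base plate (height 10), on the slot's centre line, 10 short of its end. Axes parallel to the fixture's.
- mark_red: Fixed RED mark of the same form at the other end of the cross slot: the branch not to be used.
- valve (a joint): Red air valve lever, to the robot's left: 0 = leaning 0.5 rad towards the robot (closed), 1.0 rad = leaning 0.5 rad away (fully open, at its stop). Starts at 0 to 0.12. Hinges about the block's y axis, 22 above the table over the block's centre; stays where it is left; moves with under 2 N at the ball.
- valve_base: Fixed dark block, 70 (x) by 50 (y) by 25 high, that carries the valve lever. Origin: centre of its underside, on the table; x is the direction in which the lever opens (away from the robot, within 17 degrees).
- valve_tip (a point): Centre of the red ball (26 diameter) at the lever's end, 80 from the hinge; about 92 above the table and 38 to the robot's side of the block's centre when closed. Rod 10 diameter.
- gauge: Loose round black gauge lying face up, 56 diameter, 45 high; origin at the centre of its underside. Leave it where it is.
- meter: Loose yellow multimeter lying on its back, 140 by 72 by 34, dial to 39 high; origin at the centre of its underside, x along its length. Leave it where it is.
Things that resemble listed ones, but are neither listed nor needed, are in the scene too. Leave any blue or purple look-alike of the sensor alone.

How it is judged (in metres and radians):
On the way, in this order (a step that is already met when the one before it is completed fails the run):
1. the orange sensor stands fully home in the green branch, under the cover (y of sensor in the frame of mark_green between -0.005 and 0.005 m and x of sensor in the frame of mark_green between -0.009 and 0.009 m and height (world z) of sensor below 0.016 m and angle between sensor's own z axis and vertical below 0.15 rad), for 0.2 s.
2. the valve lever is all the way over (value of joint valve above 0.85 rad), for 0.2 s.
At the end, for the whole second after the job is handed in: The orange sensor stands upright and still on the fixture's base plate (origin less than 16 mm above the table, tilt under 0.15 rad), under the cover, at the end of the green branch (within 5 mm along the branch and 9 mm across it of the green mark's origin), and the valve lever is past 0.85 rad (all of step 1 and value of joint valve above 0.85 rad and linear speed of sensor below 0.02 m/s); the robot touches nothing.
It fails at once if the valve lever is swung (past 0.4 rad) while the sensor is not home in the green branch (value of joint valve above 0.4 rad and not (y of sensor in the frame of mark_green between -0.005 and 0.005 m and x of sensor in the frame of mark_green between -0.009 and 0.009 m and height (world z) of sensor below 0.016 m and angle between sensor's own z axis and vertical below 0.15 rad)).
It fails at once if the black sensor is disturbed (moved more than 30 mm) (distance of sensor_black from where it was at the start of the episode above 0.03 m).
It fails at once if the gauge is disturbed (moved more than 30 mm) (distance of gauge from where it was at the start of the episode above 0.03 m).
It fails at once if the yellow meter is disturbed (moved more than 30 mm) (distance of meter from where it was at the start of the episode above 0.03 m).
It also fails if it takes over 61 s, if anything falls off the work surface, if the arm or the gripper's body presses on something with over 40 N, if the wrist force passes 120 N, or if a joint passes its speed limit or range.

## Robot

A 6-joint arm with a two-finger parallel gripper is mounted at the origin on the work surface. World frame = base frame: x ahead of the robot, y to its left, z up, the work surface at z = 0. Lengths are in m, angles in degrees, forces in N, time in s.
With the tool pointing down it reaches from about 0.3 to 0.825 m from the base axis. Payload 5.4 kg.
Tool frame: the origin (TCP) lies midway between the tips of the shut fingers; the grasp point (between the pads) lies 19 mm behind it (grasp_offset is the z of the grasp point in the tool frame, in m); z points along the fingers, y is the direction in which the jaws open and shut (so a half turn about z gives the same grasp; the last joint's range is limited). The gripper opens to 92 mm and grips with 3 to 60 N. Pads are 20 mm wide; open, the fingers measure 128 mm over their backs; the gripper's body (75 mm by 189 mm) begins 69 mm behind the grasp point.
Start: joints at [56.774, 9.076, 91.501, -0, 79.423, -12.038], TCP at [0.208, 0.536, 0.215] pointing down, gripper open.
Joint ranges: [-166.64, 166.64], [-54.1, 131.32], [10.49, 154.53], [-73.88, 253.88], [9.74, 151.15], [-171.62, 171.62]. Speed limits (degrees/s): [147.25, 147.25, 180, 180, 180, 180].

## Interface

Orientations are given as a 3x3 rotation matrix whose columns are the frame's x, y, z axes.
In Python, from workcell import * gives the robot as it stands. The module is installed in compiled form; this text tells all that it offers.
- The arm moves only by the shell command python3 -m pendant 'ROWS' [FORCE]. ROWS is JSON, a list of rows, each an object with "xyz": the shift along the tool's x, y, z in m, a list of three; "twist": the turn, a rotation vector about the tool's x, y, z in rad, a list of three; "fingers": the opening, from 0 (shut) to 1 (fully open). In form: [{"xyz": [tx, ty, tz], "twist": [rx, ry, rz], "fingers": fingers}, ...]. A call has 1 to 10 rows; each row shifts and turns the pose as measured when the row begins, along the tool's axes as they then stand; what a row does not reach is not made up. A row lasts 1/8 s, in which the tool goes at most 62.5 mm and 10.7 degrees, less where a joint would pass 70% of its speed; a pose out of reach is approached as far as the arm can. A call with a gripper value outside its range is refused whole. The fingers move at their own pace and stop on an object; FORCE is the grip in N (left out, the last holds). Time passes only in rows, so rows that do not move let the fingers close. It gives the time, the measured TCP pose, the force and the opening at its end, in the units of the state.
- get_state(): the state, without advancing time (a new reading comes with each control period).
- read_camera(name): name is "side" or "top" or "wrist"; returns a dict with "img" (384x512x3 uint8, red, green, blue), "z_map" (384x512 float32, m along the optical axis (not along the pixel's ray), 0 where there is no reading), "fx", "fy", "cx", "cy" (pixels), "xyz" and "rotation" of the camera in the world. Camera axes: x right, y down, z forward; pixel columns grow to the right and rows downward; lengths in m; the calibration is good to about 2 mm. A picture is of the moment at which its call begins.
- finish_job(): hands the job in, once; it reports no verdict.
The state is a dict: "clock": time; "joint_pos": joint angles; "qvel": joint speeds; "effort": joint torques, N m; "tcp_pos": TCP position; "eef_rot": TCP orientation; "wrist_force": force on the tool from outside, world axes, zero at the start; "torque": the same for the moment, N m; "grip_width": opening from 0.0 (shut) to 1.0 (fully open).
Only numpy, scipy, OpenCV 4.12 (cv2) and the standard library are available. Lean on these libraries where they do the work, as an engineer would, in place of code of your own. Each camera call takes 0.05 s, during which the arm holds its last target. There are 200 camera calls.

## Working session

There is one attempt and no reset: what is moved stays moved. The work goes in short steps, Python scripts to look and compute and a shell command to move; the robot and the scene stay as the last step left them, time stands still between calls to the robot, and variables do not carry over. Pictures are saved under pics/ and viewed, about 8 in all and at most 12, crops included, and the job is handed in when it is done.

```bash
mkdir -p pics
cat > h.py <<'E'
from workcell import *
import numpy as np, cv2
def cam(n):
    c=read_camera(n); return c
def save(c,name,crop=None,s=1):
    im=c["img"][:,:,::-1]
    if crop: im=im[crop[1]:crop[3],crop[0]:crop[2]]
    im=cv2.resize(im,None,fx=s,fy=s,interpolation=cv2.INTER_CUBIC) if s!=1 else im
    cv2.imwrite("pics/"+name,im)
def cloud(c):
    z=c["z_map"]; h,w=z.shape; u,v=np.meshgrid(np.arange(w),np.arange(h))
    p=np.stack([(u-c["cx"])/c["fx"]*z,(v-c["cy"])/c["fy"]*z,z],-1)
    P=p@np.array(c["rotation"]).T+np.array(c["xyz"]); P[z==0]=np.nan
    return P
E
python3 - <<'E'
from h import *
import pickle
s=get_state();print(s)
for n in("top","side"):
    c=cam(n);pickle.dump(c,open(n+".pkl","wb"));print(n,c["xyz"],np.round(c["rotation"],3).tolist(),c["fx"]);save(c,n+"0.png",None,1.5)
E
```

```text
{'clock': 0.0, 'joint_pos': array([ 5.67730402e+01,  9.11292740e+00,  9.15708692e+01, -1.73614538e-03,
        7.94247631e+01, -1.20395039e+01]), 'qvel': array([ 0.12873935, -0.03887264, -0.02500749,  0.0548726 , -0.06958715,
       -0.01583696]), 'effort': array([ 2.84298985e-04, -3.85588145e+01, -3.22103405e+01,  6.99459482e-02,
        3.81348445e-02, -1.52530693e-04]), 'tcp_pos': array([0.20750768, 0.53557487, 0.21362762]), 'eef_rot': array([[-9.32404786e-01,  3.61414289e-01, -1.01330946e-03],
       [ 3.61415524e-01,  9.32403483e-01, -1.60126976e-03],
       [ 3.66091501e-04, -1.85925736e-03, -9.99998205e-01]]), 'wrist_force': array([ 0.00616698,  0.03691554, -0.21031746]), 'torque': array([-0.00010488, -0.0088087 ,  0.0073766 ]), 'grip_width': 0.9994667055818439}
top [ 0.46153836 -0.03749898  1.26174525] [[-0.008, -0.994, 0.106], [-1.0, 0.009, 0.0], [-0.001, -0.106, -0.994]] 389.8863312104372
side [ 0.47813584 -0.67167889  0.9049315 ] [[0.99, -0.123, 0.073], [-0.142, -0.787, 0.601], [-0.017, -0.605, -0.796]] 353.861803458399
```

View pics/top0.png

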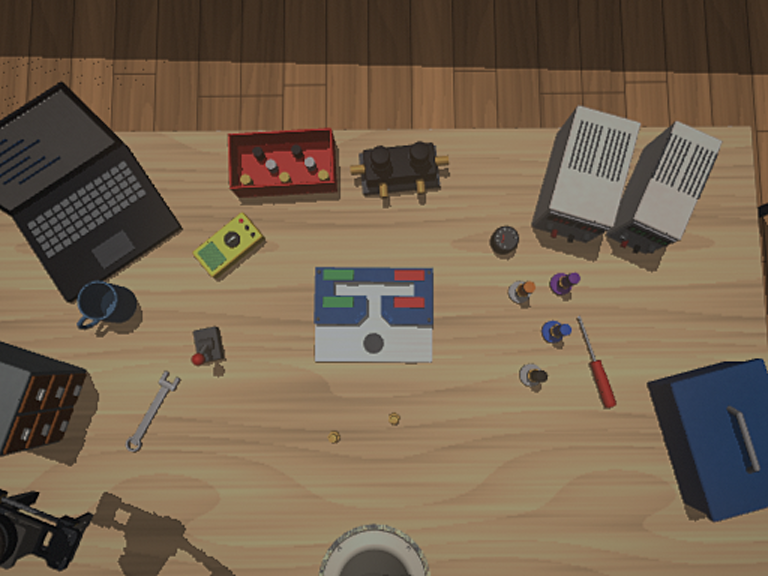

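View pics/side0.png

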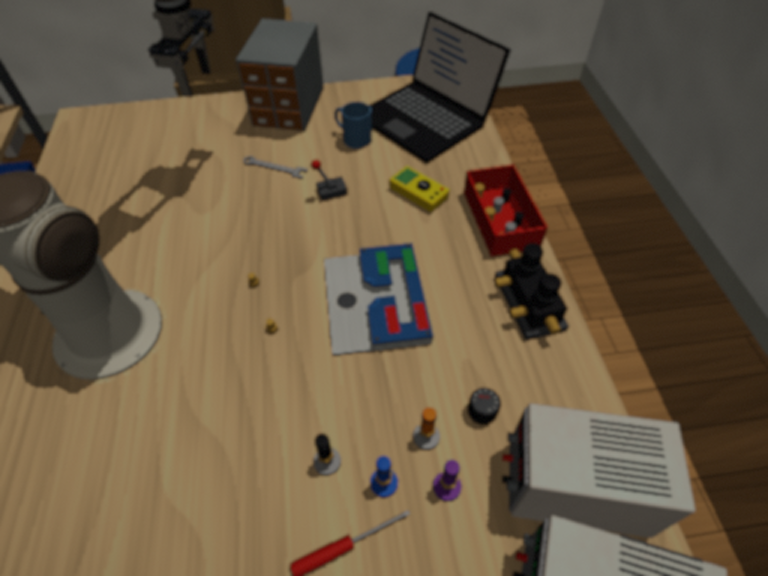

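The top view (768 px wide) shows:
- **Candidates for the sensor:** orange at (528,288), purple look-alike at (568,281), blue look-alike at (560,330), black at (538,376). I choose orange.
- **Neighbours:** gauge at (505,240), meter at (230,245).
- **Fixture:** apron circle at (374,343). Green is on the left, so it is the +y branch.
- **Valve:** ball at (198,358).

The side view agrees, with the orange grip at (428,422).

```bash
cat > m.py <<'E'
from h import *
import pickle
def hsv(c): return cv2.cvtColor(c["img"],cv2.COLOR_RGB2HSV)
def seg(c,P,h0,h1,smin,vmin,box,zr):
    H=hsv(c); h=H[...,0].astype(int)
    m=((h>=h0)&(h<=h1)) if h0<=h1 else ((h>=h0)|(h<=h1))
    m&=(H[...,1]>smin)&(H[...,2]>vmin)
    m&=(P[...,0]>box[0])&(P[...,0]<box[1])&(P[...,1]>box[2])&(P[...,1]<box[3])&(P[...,2]>zr[0])&(P[...,2]<zr[1])
    return m
if __name__=="__main__":
    for n in("top","side"):
        c=pickle.load(open(n+".pkl","rb"));P=cloud(c)
        print(n,"table z",np.nanmedian(P[...,2][(P[...,0]>.2)&(P[...,0]<.35)&(abs(P[...,1])<.2)]))
        def rep(name,*a,top=None):
            m=seg(c,P,*a);q=P[m]
            if len(q)==0: print(name,"none");return q
            print(name,len(q),"med",np.round(np.median(q,0),4),"min",np.round(q.min(0),3),"max",np.round(q.max(0),3));return q
        B=(.2,.8,-.6,.0)
        q=rep("orange",5,16,150,90,(.3,.7,-.5,-.15),(.05,.13));
        q=q[q[:,2]>np.percentile(q[:,2],95)-.006]; print(" top mean",q.mean(0),len(q), "mid",(q.min(0)+q.max(0))/2)
        rep("green",50,75,80,40,(.35,.75,-.1,.25),(.02,.05))
        rep("red",172,6,120,60,(.35,.75,-.25,.1),(.02,.05))
        rep("ball",172,6,120,60,(.3,.7,.2,.5),(.07,.13))
        # apron: white pts at z~.01
        H=hsv(c); m=(H[...,1]<60)&(H[...,2]>110)&(P[...,2]>.003)&(P[...,2]<.02)&(P[...,0]>.3)&(P[...,0]<.7)&(abs(P[...,1])<.2)
        m=cv2.morphologyEx(m.astype(np.uint8),cv2.MORPH_OPEN,np.ones((3,3)))>0
        q=P[m];print("apron",len(q),np.nanmedian(q[:,2]),cv2.minAreaRect((q[:,:2]*1000).astype(np.float32)))
        m=seg(c,P,95,125,90,30,(.4,.7,-.2,.2),(.02,.045));q=P[m];print("cover z",np.median(q[:,2]),cv2.minAreaRect((q[:,:2]*1000).astype(np.float32)))
        # dark tall things near sensors & valve block
        m=(P[...,2]>.015)&(P[...,2]<.035)&(P[...,0]>.3)&(P[...,0]<.65)&(P[...,1]>.25)&(P[...,1]<.45)&(H[...,2]<110)&(H[...,1]<90)
        q=P[m];print("block",len(q),cv2.minAreaRect((q[:,:2]*1000).astype(np.float32)) if len(q) else 0)
E
python3 m.py
```

```text
top table z 0.0008242635491939598
orange 43 med [ 0.5986 -0.315   0.101 ] min [ 0.589 -0.326  0.096] max [ 0.608 -0.305  0.106]
 top mean [ 0.59842425 -0.31567306  0.10133791] 42 mid [ 0.59852337 -0.31560111  0.10229765]
green 279 med [0.588  0.0724 0.0329] min [0.568 0.041 0.025] max [0.646 0.105 0.039]
red 272 med [ 0.6242 -0.0771  0.0326] min [ 0.567 -0.109  0.026] max [ 0.645 -0.048  0.039]
ball 48 med [0.4611 0.3413 0.106 ] min [0.452 0.332 0.098] max [0.47  0.354 0.112]
apron 2207 0.010789923162939141 ((534.1465454101562, -1.1410446166992188), (247.41012573242188, 164.42791748046875), 89.06958770751953)
cover z 0.03194760424059395 ((591.7650146484375, -1.8771133422851562), (245.19447326660156, 118.65997314453125), 89.21060180664062)
block 288 ((491.364501953125, 349.1336364746094), (70.08287048339844, 49.59618377685547), 12.090892791748047)
side table z -0.000749756237950927
orange 70 med [ 0.5995 -0.3186  0.0994] min [ 0.589 -0.329  0.051] max [ 0.61  -0.307  0.102]
 top mean [ 0.59852059 -0.3175338   0.09935724] 65 mid [ 0.59901039 -0.31767804  0.09946864]
green 154 med [0.6263 0.072  0.0312] min [0.57  0.044 0.026] max [0.647 0.103 0.036]
red 247 med [ 0.6237 -0.0784  0.0314] min [ 0.566 -0.109  0.027] max [ 0.646 -0.043  0.035]
ball 20 med [0.4608 0.3344 0.103 ] min [0.453 0.331 0.097] max [0.468 0.345 0.108]
apron 1748 0.009338553429087793 ((533.559814453125, -2.8240966796875), (250.65048217773438, 164.45608520507812), 89.14588165283203)
cover z 0.03042580014204377 ((589.6092529296875, -4.953315734863281), (248.5288848876953, 115.5713119506836), 89.22187805175781)
block 181 ((490.1019592285156, 346.1509094238281), (68.40637969970703, 53.37519073486328), 9.942707061767578)
```

```bash
python3 -m pendant '[{"xyz":[0,0,0],"twist":[0,0,-0.185],"fingers":0.7},{"xyz":[0,0,0],"twist":[0,0,-0.185],"fingers":0.7},{"xyz":[-0.024,-0.056,0],"twist":[0,0,0],"fingers":0.7},{"xyz":[-0.024,-0.056,0],"twist":[0,0,0],"fingers":0.7},{"xyz":[-0.024,-0.056,0],"twist":[0,0,0],"fingers":0.7},{"xyz":[-0.024,-0.056,0],"twist":[0,0,0],"fingers":0.7},{"xyz":[-0.024,-0.056,0],"twist":[0,0,0],"fingers":0.7},{"xyz":[-0.024,-0.056,0],"twist":[0,0,0],"fingers":0.7},{"xyz":[-0.024,-0.056,0],"twist":[0,0,0],"fingers":0.7}]' 25; python3 -c "
from h import *
print(get_state()['eef_rot'].round(3).tolist(), get_state()['joint_pos'])"
```

```text
clock: 1.23
tcp_pos: [0.3814, 0.1366, 0.2107]
eef_rot: [[-1.0, -0.02, -0.003], [-0.02, 1.0, -0.006], [0.003, -0.005, -1.0]]
wrist_force: [0.9, 0.4, -0.0]
grip_width: 0.698
[[-1.0, -0.02, -0.003], [-0.02, 1.0, -0.006], [0.003, -0.005, -1.0]] [  2.74047554 -17.38911727 116.95784605  -0.31267334  80.63105071
 -88.33797883]
```

```bash
python3 -m pendant '[{"xyz":[-0.028,-0.055,0],"twist":[0,0,0],"fingers":0.7},{"xyz":[-0.028,-0.055,0],"twist":[0,0,0],"fingers":0.7},{"xyz":[-0.028,-0.055,0],"twist":[0,0,0],"fingers":0.7},{"xyz":[-0.028,-0.055,0],"twist":[0,0,0],"fingers":0.7},{"xyz":[-0.028,-0.055,0],"twist":[0,0,0],"fingers":0.7},{"xyz":[-0.028,-0.055,0],"twist":[0,0,0],"fingers":0.7},{"xyz":[-0.028,-0.055,0],"twist":[0,0,0],"fingers":0.7},{"xyz":[-0.024,-0.050,0],"twist":[0,0,0],"fingers":0.7},{"xyz":[0,0,0],"twist":[0,0,0],"fingers":0.7}]' 25
python3 - <<'E'
from m import *
s=get_state(); c=cam("wrist");pickle.dump(c,open("w1.pkl","wb"));save(c,"w1.png",None,1)
print(s["tcp_pos"],s["eef_rot"].round(4).tolist(),c["xyz"],np.round(c["rotation"],3).tolist())
P=cloud(c); m=seg(c,P,5,16,150,60,(.5,.7,-.45,-.2),(.05,.13));q=P[m]
if len(q):
  t=q[q[:,2]>np.percentile(q[:,2],90)-.006];print(len(q),(t.min(0)+t.max(0))/2,t.mean(0))
E
```

```text
clock: 2.35
tcp_pos: [0.6088, -0.306, 0.2063]
eef_rot: [[-1.0, -0.013, -0.007], [-0.013, 1.0, -0.001], [0.007, -0.001, -1.0]]
wrist_force: [-1.1, 0.2, -0.1]
grip_width: 0.696
[ 0.60880749 -0.30598537  0.20629697] [[-0.9999, -0.0125, -0.0067], [-0.0125, 0.9999, -0.0009], [0.0068, -0.0008, -1.0]] [ 0.53109101 -0.30648876  0.37821858] [[-0.012, 0.961, 0.275], [1.0, 0.011, 0.002], [-0.001, 0.275, -0.961]]
514 [ 0.59905017 -0.31634949  0.10015439] [ 0.59856008 -0.31640399  0.10106182]
```

View pics/w1.png

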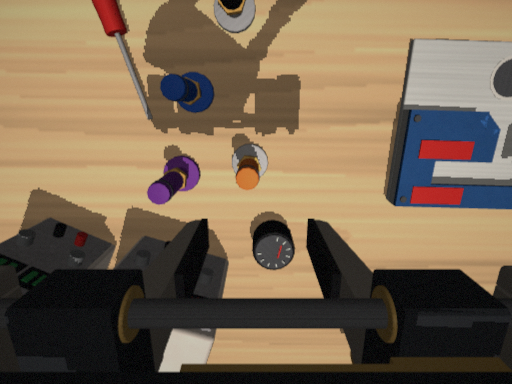

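The wrist view confirms the choice: orange grip on a steel flange at (248,175). Purple (170,180), blue (185,90) and gauge (273,245) are clear of the fingers. The wrist position agrees with top and side to 1–2 mm, so I descend.

```bash
python3 -m pendant '[{"xyz":[0.010,-0.0105,0],"twist":[0,-0.0067,0],"fingers":0.7},{"xyz":[0,0,0.04],"twist":[0,0,0],"fingers":0.7},{"xyz":[0,0,0],"twist":[0,0,0],"fingers":0.7}]' 25
python3 - <<'E'
from h import *
s=get_state();print(s["tcp_pos"],s["eef_rot"].round(4).tolist())
E
```

```text
clock: 2.78
tcp_pos: [0.5967, -0.3129, 0.1676]
eef_rot: [[-1.0, -0.017, 0.001], [-0.017, 1.0, -0.0], [-0.001, -0.0, -1.0]]
wrist_force: [0.5, 0.3, -0.4]
grip_width: 0.698
[ 0.59665429 -0.31285661  0.16763319] [[-0.9999, -0.0166, 0.0007], [-0.0166, 0.9999, -0.0004], [-0.0007, -0.0004, -1.0]]
```

```bash
python3 -m pendant '[{"xyz":[-0.0025,-0.0037,0.03],"twist":[0,0,0.0166],"fingers":0.7},{"xyz":[0,0,0.04],"twist":[0,0,0],"fingers":0.7},{"xyz":[0,0,0.036],"twist":[0,0,0],"fingers":0.7},{"xyz":[0,0,0],"twist":[0,0,0],"fingers":0.7}]' 25
python3 - <<'E'
from h import *
s=get_state();print(s["tcp_pos"],s["eef_rot"].round(4).tolist())
E
```

```text
clock: 3.28
tcp_pos: [0.6023, -0.3179, 0.0705]
eef_rot: [[-1.0, -0.002, 0.011], [-0.003, 1.0, -0.009], [-0.011, -0.009, -1.0]]
wrist_force: [-0.9, -0.3, -0.1]
grip_width: 0.697
[ 0.60230141 -0.31791501  0.07049752] [[-0.9999, -0.0024, 0.0112], [-0.0025, 1.0, -0.009], [-0.0112, -0.0091, -0.9999]]
```

```bash
python3 -m pendant '[{"xyz":[0.003,0.0015,0.0105],"twist":[-0.009,0.0112,0],"fingers":0.7},{"xyz":[0,0,0],"twist":[0,0,0],"fingers":0.7}]' 25
python3 - <<'E'
from h import *
s=get_state();print(s["tcp_pos"],s["eef_rot"].round(4).tolist())
E
```

```text
clock: 3.52
tcp_pos: [0.6014, -0.3178, 0.0648]
eef_rot: [[-1.0, -0.003, 0.005], [-0.003, 1.0, -0.004], [-0.005, -0.004, -1.0]]
wrist_force: [-0.1, -0.4, -0.5]
grip_width: 0.702
[ 0.60135084 -0.31782886  0.06484928] [[-1.0, -0.0031, 0.0047], [-0.0031, 1.0, -0.0039], [-0.0047, -0.0039, -1.0]]
```

```bash
python3 -m pendant '[{"xyz":[0.003,0.002,0.007],"twist":[-0.005,0.006,0],"fingers":0.7},{"xyz":[0,0,0],"twist":[0,0,0],"fingers":0.7},{"xyz":[0,0,0],"twist":[0,0,0],"fingers":0.2},{"xyz":[0,0,0],"twist":[0,0,0],"fingers":0.2},{"xyz":[0,0,0],"twist":[0,0,0],"fingers":0.1},{"xyz":[0,0,0],"twist":[0,0,0],"fingers":0.1},{"xyz":[0,0,0],"twist":[0,0,0],"fingers":0.1}]' 25
python3 - <<'E'
from h import *
s=get_state();print(s["tcp_pos"],s["eef_rot"].round(4).tolist())
E
```

```text
clock: 4.4
tcp_pos: [0.5998, -0.3169, 0.0606]
eef_rot: [[-1.0, -0.003, 0.002], [-0.003, 1.0, -0.002], [-0.002, -0.002, -1.0]]
wrist_force: [0.7, 0.2, 0.1]
grip_width: 0.255
[ 0.5997999  -0.31693756  0.06060989] [[-1.0, -0.0033, 0.0022], [-0.0033, 1.0, -0.0016], [-0.0021, -0.0016, -1.0]]
```

```bash
python3 -m pendant '[{"xyz":[0,0,-0.03],"twist":[0,0,0],"fingers":0.1},{"xyz":[0,0,-0.04],"twist":[0,0,0],"fingers":0.1},{"xyz":[0.018,0.05,0],"twist":[0,0,0],"fingers":0.1},{"xyz":[0.018,0.05,0],"twist":[0,0,0],"fingers":0.1},{"xyz":[0.018,0.05,0],"twist":[0,0,0],"fingers":0.1},{"xyz":[0.018,0.05,0],"twist":[0,0,0],"fingers":0.1},{"xyz":[0.018,0.05,0],"twist":[0,0,0],"fingers":0.1},{"xyz":[0.018,0.05,0],"twist":[0,0,0],"fingers":0.1},{"xyz":[0,0,0],"twist":[0,0,0],"fingers":0.1}]' 25
python3 - <<'E'
from h import *
s=get_state();print(s["tcp_pos"],s["eef_rot"].round(4).tolist())
E
```

```text
clock: 5.52
tcp_pos: [0.4833, -0.0071, 0.1273]
eef_rot: [[-1.0, -0.001, -0.005], [-0.001, 1.0, 0.004], [0.005, 0.004, -1.0]]
wrist_force: [1.0, -0.4, -2.0]
grip_width: 0.256
[ 0.48327683 -0.00706716  0.12725106] [[-1.0, -0.0011, -0.0054], [-0.0011, 1.0, 0.0039], [0.0054, 0.0039, -1.0]]
```

Run:
```python
from m import *
s=get_state(); c=cam("wrist");pickle.dump(c,open("w2.pkl","wb"));save(c,"w2.png",None,1)
cs={"wrist":c,"top":pickle.load(open("top.pkl","rb")),"side":pickle.load(open("side.pkl","rb"))}
for n,c in cs.items():
    P=cloud(c)
    for nm,h in(("green",(50,75,80,40)),("red",(172,6,120,60))):
        m=seg(c,P,*h,(.5,.7,-.15,.15),(.022,.042)).astype(np.uint8)
        k,l,st,ce=cv2.connectedComponentsWithStats(m)
        for i in range(1,k):
            if st[i,4]>30:
                q=P[l==i];print(n,nm,st[i,4],cv2.minAreaRect((q[:,:2]*1000).astype(np.float32)),round(np.median(q[:,2]),4))
    H=hsv(c)
    # entry leg edges: blue cover mask -> per-x row boundaries near y=0, and cross slot edges
    b=seg(c,P,95,125,90,30,(.4,.7,-.2,.2),(.024,.042));q=P[b]
    for x0 in(.56,.57,.58):
        r=q[abs(q[:,0]-x0)<.005];print(n,"leg x",x0,"right",r[r[:,1]<0,1].max() if (r[:,1]<0).any() else 0,"left",r[r[:,1]>0,1].min() if (r[:,1]>0).any() else 0)
    for y0 in(-.035,.035):
        r=q[abs(q[:,1]-y0)<.01];a=r[r[:,0]<.606,0];d=r[r[:,0]>.606,0];print(n,"cross y",y0,a.max() if len(a) else 0,d.min() if len(d) else 0)
```

```text
wrist red 101 ((567.217529296875, -91.99632263183594), (35.021324157714844, 4.14884090423584), 89.30191040039062) 0.0333
wrist leg x 0.56 right -0.0683731728627167 left 0.05509426918521461
wrist leg x 0.57 right -0.026935247677695975 left 0.014503207693961195
wrist leg x 0.58 right -0.0185796628927445 left 0.012827047123673371
wrist cross y -0.035 0.5909411542451717 0.6453673739939974
wrist cross y 0.035 0.5367909681011421 0.645697054716761
top green 137 ((635.7406616210938, 70.99747467041016), (60.72138214111328, 20.20286750793457), 89.43390655517578) 0.0327
top green 142 ((578.193359375, 72.7343978881836), (63.49057388305664, 19.72218132019043), 89.6065902709961) 0.0331
top red 137 ((634.5035400390625, -78.56929016113281), (20.720062255859375, 60.77412033081055), 0.24933378398418427) 0.0325
top red 135 ((576.8448486328125, -77.90669250488281), (60.31765365600586, 19.69277000427246), 89.35829162597656) 0.0326
top leg x 0.56 right -0.022263534335957284 left 0.015519012489667208
top leg x 0.57 right -0.02233658845478593 left 0.015568055217883722
top leg x 0.58 right -0.022424457185369
[... 247 characters left out ...]
45336914) 0.0314
side green 76 ((579.5460205078125, 73.75764465332031), (58.793724060058594, 18.469690322875977), 88.9117202758789) 0.0311
side red 128 ((634.3004760742188, -75.92178344726562), (22.55219841003418, 65.20683288574219), 0.7434163689613342) 0.0314
side red 119 ((576.53076171875, -75.91776275634766), (66.1272964477539, 20.696823120117188), 89.35985565185547) 0.0314
side leg x 0.56 right -0.02191784388259088 left 0.010255682915638276
side leg x 0.57 right -0.021497382211511318 left 0.010235229386731826
side leg x 0.58 right -0.02137816501674139 left 0.012879554224410894
side cross y -0.035 0.5871485536340559 0.6210522840719715
side cross y 0.035 0.58814997067401 0.6228537377502465
```

View pics/w2.png

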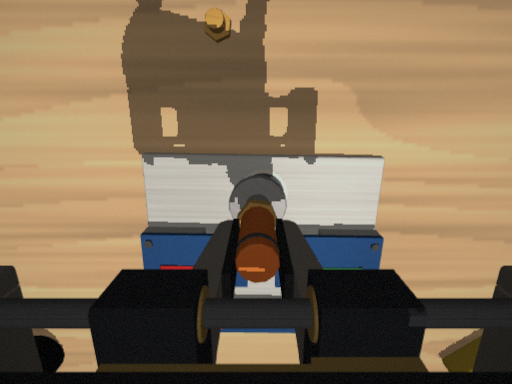

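The wrist view shows the sensor held with its flange over the apron at (258,200), just about on the loading circle. The leg centre is y≈-0.003, the cross slot x≈0.606, and home is about (0.607, 0.0725), consistent across views within 2–3 mm.

```bash
python3 -m pendant '[{"xyz":[-0.010,0.006,0.015],"twist":[0.004,-0.0055,0],"fingers":0.1},{"xyz":[0,0,0.025],"twist":[0,0,0],"fingers":0.1},{"xyz":[0,0,0],"twist":[0,0,0],"fingers":0.1}]' 25
python3 - <<'E'
from h import *
s=get_state();print(s["tcp_pos"],s["eef_rot"].round(4).tolist())
E
```

```text
clock: 5.95
tcp_pos: [0.4962, -0.0057, 0.087]
eef_rot: [[-1.0, 0.003, 0.003], [0.003, 1.0, -0.003], [-0.003, -0.003, -1.0]]
wrist_force: [0.4, 0.0, -2.7]
grip_width: 0.258
[ 0.49620953 -0.00574382  0.08703679] [[-1.0, 0.0028, 0.0032], [0.0028, 1.0, -0.0031], [-0.0032, -0.0031, -1.0]]
```

```bash
python3 -m pendant '[{"xyz":[0.004,0.004,0.011],"twist":[-0.003,0.003,0],"fingers":0.1},{"xyz":[0,0,0.004],"twist":[0,0,0],"fingers":0.1},{"xyz":[0,0,0.002],"twist":[0,0,0],"fingers":0.1},{"xyz":[0,0,0],"twist":[0,0,0],"fingers":0.1}]' 25
python3 - <<'E'
from h import *
s=get_state();print(s["tcp_pos"],s["eef_rot"].round(4).tolist())
E
```

```text
clock: 6.45
tcp_pos: [0.494, -0.0033, 0.0711]
eef_rot: [[-1.0, 0.005, 0.003], [0.005, 1.0, -0.001], [-0.003, -0.001, -1.0]]
wrist_force: [-0.3, 0.7, -2.4]
grip_width: 0.257
[ 0.49396639 -0.0033384   0.07111401] [[-1.0, 0.0047, 0.0034], [0.0047, 1.0, -0.001], [-0.0034, -0.001, -1.0]]
```

```bash
python3 -m pendant '[{"xyz":[0.002,0,0.0015],"twist":[-0.001,0.003,0],"fingers":0.1},{"xyz":[0,0,0.0005],"twist":[0,0,0],"fingers":0.1}]' 25
python3 - <<'E'
from m import *
c=cam("side");save(c,"s2.png",(160,120,340,270),3);s=get_state();print(s["tcp_pos"],s["wrist_force"])
E
```

```text
clock: 6.7
tcp_pos: [0.4934, -0.0035, 0.0706]
eef_rot: [[-1.0, 0.005, 0.004], [0.005, 1.0, -0.0], [-0.004, -0.0, -1.0]]
wrist_force: [-1.0, 1.0, 0.3]
grip_width: 0.256
[ 0.49334704 -0.00353045  0.07061753] [-1.11179172  0.52200073  1.86537713]
```

View pics/s2.png

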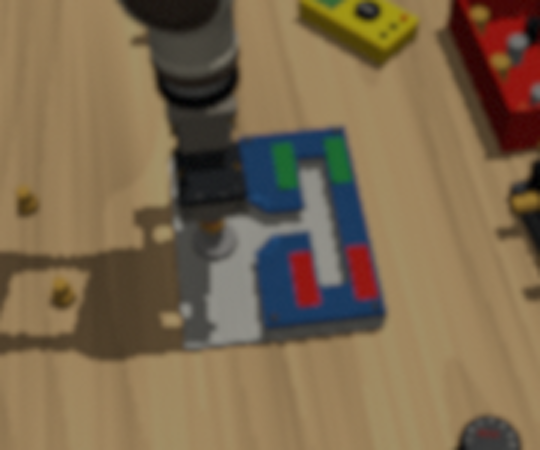

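The side crop shows the sensor standing upright on the apron at (213,245), with contact felt. I raise it about 1 mm and slide in.

```bash
python3 -m pendant '[{"xyz":[-0.004,0,-0.0020],"twist":[0,0.003,0],"fingers":0.1},{"xyz":[-0.012,0,0],"twist":[0,0,0],"fingers":0.1},{"xyz":[-0.012,0,0],"twist":[0,0,0],"fingers":0.1},{"xyz":[-0.012,0,0],"twist":[0,0,0],"fingers":0.1},{"xyz":[0,0,0],"twist":[0,0,0],"fingers":0.1}]' 25
python3 - <<'E'
from h import *
s=get_state();print(s["tcp_pos"],s["eef_rot"].round(4).tolist())
E
```

```text
clock: 7.38
tcp_pos: [0.5364, -0.0038, 0.072]
eef_rot: [[-1.0, 0.005, -0.0], [0.005, 1.0, -0.001], [0.0, -0.001, -1.0]]
wrist_force: [-0.2, -0.4, -2.8]
grip_width: 0.257
[ 0.53640015 -0.00379341  0.07202467] [[-1.0, 0.0046, -0.0001], [0.0046, 1.0, -0.0006], [0.0001, -0.0006, -1.0]]
```

```bash
python3 -m pendant '[{"xyz":[-0.010,0.0005,0],"twist":[0,0,0],"fingers":0.1},{"xyz":[-0.010,0,0],"twist":[0,0,0],"fingers":0.1},{"xyz":[-0.010,0,0],"twist":[0,0,0],"fingers":0.1},{"xyz":[0,0,0],"twist":[0,0,0],"fingers":0.1}]' 25; python3 -m pendant '[{"xyz":[-0.011,0.0005,0],"twist":[0,0,0],"fingers":0.1},{"xyz":[-0.012,0,0],"twist":[0,0,0],"fingers":0.1},{"xyz":[-0.010,0,0],"twist":[0,0,0],"fingers":0.1},{"xyz":[0,0,0],"twist":[0,0,0],"fingers":0.1}]'
```

```text
clock: 7.88
tcp_pos: [0.5683, -0.0034, 0.0716]
eef_rot: [[-1.0, 0.005, -0.001], [0.005, 1.0, -0.001], [0.001, -0.001, -1.0]]
wrist_force: [0.8, 0.1, -2.2]
grip_width: 0.256
clock: 8.38
tcp_pos: [0.6037, -0.003, 0.0715]
eef_rot: [[-1.0, 0.004, -0.001], [0.004, 1.0, -0.0], [0.001, -0.0, -1.0]]
wrist_force: [0.0, -0.1, -2.3]
grip_width: 0.255
```

```bash
python3 -m pendant '[{"xyz":[-0.005,0,0],"twist":[0,0,0],"fingers":0.1},{"xyz":[0,0.012,0],"twist":[0,0,0],"fingers":0.1},{"xyz":[0,0.012,0],"twist":[0,0,0],"fingers":0.1},{"xyz":[0,0.012,0],"twist":[0,0,0],"fingers":0.1},{"xyz":[0,0,0],"twist":[0,0,0],"fingers":0.1}]'; python3 -m pendant '[{"xyz":[0,0.012,0],"twist":[0,0,0],"fingers":0.1},{"xyz":[0,0.010,0],"twist":[0,0,0],"fingers":0.1},{"xyz":[0,0,0],"twist":[0,0,0],"fingers":0.1}]'
```

```text
clock: 9.0
tcp_pos: [0.6082, 0.0366, 0.0712]
eef_rot: [[-1.0, 0.004, -0.002], [0.004, 1.0, 0.0], [0.002, 0.0, -1.0]]
wrist_force: [-1.1, 1.1, -1.7]
grip_width: 0.253
clock: 9.38
tcp_pos: [0.6081, 0.0602, 0.0712]
eef_rot: [[-1.0, 0.003, -0.002], [0.003, 1.0, 0.0], [0.002, 0.0, -1.0]]
wrist_force: [1.1, -0.7, -3.2]
grip_width: 0.259
```

Free so far. Now I go gently to the end, looking for contact, and lower the sensor.

```bash
python3 -m pendant '[{"xyz":[0.001,0.007,0.0005],"twist":[0,-0.002,0],"fingers":0.1},{"xyz":[0,0.002,0],"twist":[0,0,0],"fingers":0.1},{"xyz":[0,0,0],"twist":[0,0,0],"fingers":0.1}]'; python3 -m pendant '[{"xyz":[0,0.002,0],"twist":[0,0,0],"fingers":0.1},{"xyz":[0,0.002,0],"twist":[0,0,0],"fingers":0.1}]';python3 -m pendant '[{"xyz":[0,0.002,0],"twist":[0,0,0],"fingers":0.1}]'
```

```text
clock: 9.75
tcp_pos: [0.6072, 0.0695, 0.0707]
eef_rot: [[-1.0, 0.004, 0.0], [0.004, 1.0, -0.0], [-0.0, -0.0, -1.0]]
wrist_force: [-0.1, -0.9, -2.5]
grip_width: 0.256
clock: 10.0
tcp_pos: [0.6073, 0.0726, 0.0708]
eef_rot: [[-1.0, 0.004, 0.0], [0.004, 1.0, -0.002], [-0.0, -0.002, -1.0]]
wrist_force: [-0.9, -4.8, -2.4]
grip_width: 0.249
clock: 10.12
tcp_pos: [0.6073, 0.0729, 0.0708]
eef_rot: [[-1.0, 0.004, -0.0], [0.004, 1.0, -0.005], [0.0, -0.005, -1.0]]
wrist_force: [-2.0, -7.8, -2.3]
grip_width: 0.255
```

```bash
python3 -m pendant '[{"xyz":[0,-0.001,0.0005],"twist":[-0.005,0,0],"fingers":0.1},{"xyz":[0,0,0.001],"twist":[0,0,0],"fingers":0.1},{"xyz":[0,0,0],"twist":[0,0,0],"fingers":0.1}]'
```

```text
clock: 10.5
tcp_pos: [0.6077, 0.0721, 0.0707]
eef_rot: [[-1.0, 0.004, 0.0], [0.004, 1.0, 0.001], [-0.0, 0.001, -1.0]]
wrist_force: [-0.4, -1.1, -2.7]
grip_width: 0.256
```

```bash
python3 -m pendant '[{"xyz":[0,0,0.001],"twist":[0,0,0],"fingers":0.1},{"xyz":[0,0,0.001],"twist":[0,0,0],"fingers":0.1}]'; python3 -m pendant '[{"xyz":[0,0,0],"twist":[0,0,0],"fingers":0.5},{"xyz":[0,0,0],"twist":[0,0,0],"fingers":0.5},{"xyz":[0,0,0],"twist":[0,0,0],"fingers":0.5},{"xyz":[0,0,-0.02],"twist":[0,0,0],"fingers":0.5},{"xyz":[0,0,-0.04],"twist":[0,0,0],"fingers":0.5},{"xyz":[0,0,-0.05],"twist":[0,0,0],"fingers":0.5},{"xyz":[0.06,0,0],"twist":[0,0,0],"fingers":0.3},{"xyz":[0.06,0,0],"twist":[0,0,0],"fingers":0},{"xyz":[0,0,0],"twist":[0,0,0],"fingers":0}]'
python3 - <<'E'
from m import *
for n in("wrist","top","side"):
    c=cam(n)
    P=cloud(c); m=seg(c,P,4,16,140,50,(.5,.7,-.05,.2),(.055,.14));q=P[m];print(n,len(q))
    if len(q): t=q[q[:,2]>np.percentile(q[:,2],90)-.006];print((t.min(0)+t.max(0))/2,t.mean(0))
    if n=="wrist": save(c,"w3.png")
    else: save(c,n+"3.png")
E
```

```text
clock: 10.75
tcp_pos: [0.6081, 0.0722, 0.0707]
eef_rot: [[-1.0, 0.004, 0.001], [0.004, 1.0, 0.001], [-0.001, 0.001, -1.0]]
wrist_force: [-4.8, -0.9, 7.0]
grip_width: 0.257
clock: 11.88
tcp_pos: [0.4882, 0.0731, 0.1913]
eef_rot: [[-1.0, 0.004, 0.012], [0.004, 1.0, 0.001], [-0.012, 0.001, -1.0]]
wrist_force: [0.4, -0.3, -0.2]
grip_width: 0.199
wrist 569
[0.59995714 0.07195386 0.10894692] [0.59867404 0.07215972 0.10971693]
top 42
[0.60677881 0.07144862 0.11246602] [0.60685267 0.07187082 0.11136219]
side 96
[0.60485085 0.07085701 0.10800841] [0.60493868 0.06858016 0.10902019]
```

View pics/w3.png

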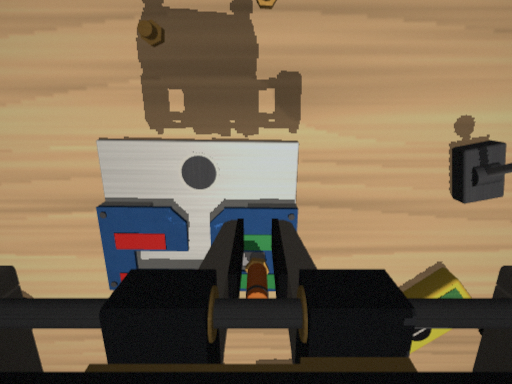

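The wrist view shows the orange sensor standing in the green branch at (257,280), between the green strips. Its top measures 0.109–0.111 m, as it should standing on the plate. The valve block is at (478,170), so I go there next, behind the ball.

```bash
python3 -m pendant '[{"xyz":[0.016,0.05,0],"twist":[0,0.006,0],"fingers":0},{"xyz":[0.016,0.05,0],"twist":[0,0,0],"fingers":0},{"xyz":[0.016,0.05,0],"twist":[0,0,0],"fingers":0},{"xyz":[0.016,0.05,0],"twist":[0,0,0],"fingers":0},{"xyz":[0.016,0.05,0],"twist":[0,0,0],"fingers":0},{"xyz":[0,0,0],"twist":[0,0,-0.1],"fingers":0},{"xyz":[0,0,0],"twist":[0,0,-0.1],"fingers":0},{"xyz":[0,0,0],"twist":[0,0,0],"fingers":0}]'
python3 - <<'E'
from m import *
c=cam("wrist");save(c,"w4.png")
P=cloud(c); m=seg(c,P,172,6,120,50,(.4,.6,.28,.42),(.07,.13));q=P[m];print(len(q))
if len(q): print((q.min(0)+q.max(0))/2,q.mean(0))
s=get_state();R=s["eef_rot"];print(R.round(3).tolist())
for ball in((.461,.340,.095),(.454,.340,.095)):
  print(R.T@(np.array(ball)-s["tcp_pos"]))
E
```

```text
clock: 13.02
tcp_pos: [0.4275, 0.3352, 0.1972]
eef_rot: [[-0.98, -0.196, 0.023], [-0.196, 0.981, 0.004], [-0.023, -0.0, -1.0]]
wrist_force: [-0.6, -0.9, -0.3]
grip_width: 0.003
228
[0.45531891 0.34336182 0.10192081] [0.45305542 0.34230219 0.10328761]
[[-0.98, -0.195, 0.023], [-0.195, 0.981, 0.004], [-0.023, -0.0, -1.0]]
[-0.03145991 -0.00162241  0.10302361]
[-0.02459656 -0.00025533  0.10286394]
```

View pics/w4.png

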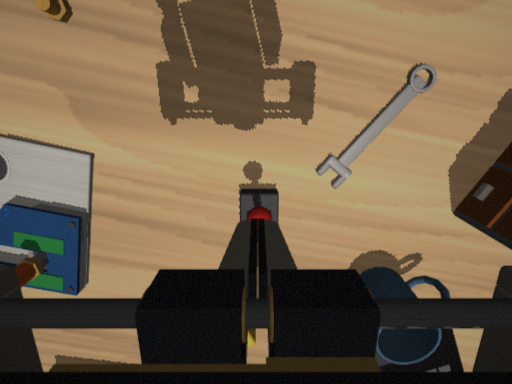

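The wrist view shows the red ball at (260,215), right in line with the shut fingers. I back off, descend behind it and push.

```bash
python3 -m pendant '[{"xyz":[0.03,0,0],"twist":[0,0.023,0],"fingers":0},{"xyz":[0,0,0.03],"twist":[0,0,0],"fingers":0},{"xyz":[0,0,0.04],"twist":[0,0,0],"fingers":0},{"xyz":[0,0,0.035],"twist":[0,0,0],"fingers":0},{"xyz":[0,0,0],"twist":[0,0,0],"fingers":0}]'
```

```text
clock: 13.7
tcp_pos: [0.4027, 0.3299, 0.0912]
eef_rot: [[-0.983, -0.183, 0.004], [-0.183, 0.983, 0.002], [-0.005, 0.001, -1.0]]
wrist_force: [0.4, -0.3, -0.1]
grip_width: 0.003
```

```bash
python3 -m pendant '[{"xyz":[-0.012,0,0.008],"twist":[0,0,0],"fingers":0},{"xyz":[-0.014,0,0],"twist":[0,0,0],"fingers":0},{"xyz":[-0.014,0,0],"twist":[0,0,0],"fingers":0},{"xyz":[-0.014,0,0],"twist":[0,0,0],"fingers":0},{"xyz":[-0.014,0,0],"twist":[0,0,0],"fingers":0},{"xyz":[0,0,0],"twist":[0,0,0],"fingers":0}]'; python3 -m pendant '[{"xyz":[-0.012,0,0],"twist":[0,0,0],"fingers":0},{"xyz":[-0.012,0,0],"twist":[0,0,0],"fingers":0},{"xyz":[0,0,0],"twist":[0,0,0],"fingers":0}]'
```

```text
clock: 14.45
tcp_pos: [0.4794, 0.3452, 0.0953]
eef_rot: [[-0.984, -0.175, 0.016], [-0.175, 0.985, 0.008], [-0.017, 0.005, -1.0]]
wrist_force: [-0.3, -0.9, 0.6]
grip_width: 0.003
clock: 14.82
tcp_pos: [0.5047, 0.3499, 0.0973]
eef_rot: [[-0.985, -0.174, 0.017], [-0.174, 0.985, 0.009], [-0.018, 0.006, -1.0]]
wrist_force: [-0.1, -1.1, -0.1]
grip_width: 0.007
```

```bash
python3 -m pendant '[{"xyz":[0,0,0.008],"twist":[0,0.016,0],"fingers":0},{"xyz":[-0.005,0,0.002],"twist":[0,0,0],"fingers":0},{"xyz":[-0.004,0,0.002],"twist":[0,0,0],"fingers":0}]'
python3 - <<'E'
from m import *
for n in("top","side"):
    c=cam(n);P=cloud(c); m=seg(c,P,172,6,120,50,(.4,.62,.28,.42),(.07,.13));q=P[m];print(len(q))
    if len(q): print((q.min(0)+q.max(0))/2,q.mean(0))
E
```

```text
clock: 15.2
tcp_pos: [0.5081, 0.3507, 0.084]
eef_rot: [[-0.984, -0.175, -0.014], [-0.175, 0.985, 0.002], [0.014, 0.004, -1.0]]
wrist_force: [-16.1, -3.7, 13.1]
grip_width: 0.004
0
18
[0.52655594 0.34492411 0.10171551] [0.52689547 0.34786538 0.09896894]
```

Stop felt (16 N). I retreat and check.

```bash
python3 -m pendant '[{"xyz":[0.02,0,0],"twist":[0,0,0],"fingers":0},{"xyz":[0.04,0,-0.01],"twist":[0,0,0],"fingers":0},{"xyz":[0.03,0,-0.04],"twist":[0,0,0],"fingers":0},{"xyz":[0,-0.03,-0.05],"twist":[0,0,0],"fingers":0},{"xyz":[0,-0.05,-0.02],"twist":[0,0,0],"fingers":0},{"xyz":[0,-0.05,0],"twist":[0,0,0],"fingers":0},{"xyz":[0,0,0],"twist":[0,0,0],"fingers":0},{"xyz":[0,0,0],"twist":[0,0,0],"fingers":0}]'
python3 - <<'E'
from m import *
for n in("top","side"):
    c=cam(n);P=cloud(c)
    for nm,a in(("ball",(172,6,120,50,(.4,.62,.28,.42),(.07,.13))),("orange",(4,16,140,50,(.5,.7,-.05,.2),(.055,.14)))):
        q=P[seg(c,P,*a)];print(n,nm,len(q))
        if len(q):
            t=q[q[:,2]>np.percentile(q[:,2],90)-.006] if nm=="orange" else q; print((t.min(0)+t.max(0))/2)
    o=pickle.load(open(n+".pkl","rb"))["img"]; d=cv2.absdiff(o,c["img"]).max(2)
    if n=="top": 
        b=.491,.348; q=P[seg(c,P,172,6,120,50,(.4,.62,.28,.42),(.07,.13))]
        if len(q):
            r=np.hypot(*(q.mean(0)[:2]-b));print("lever past vertical ~",np.degrees(np.arcsin(min(1,r/.08))))
    save(c,n+"5.png",None,1.5)
print(get_state()["wrist_force"])
E
```

```text
clock: 16.3
tcp_pos: [0.4421, 0.2032, 0.2063]
eef_rot: [[-0.984, -0.177, -0.014], [-0.177, 0.984, -0.001], [0.014, 0.002, -1.0]]
wrist_force: [-1.0, -0.2, -0.8]
grip_width: 0.004
top ball 49
[0.52920204 0.35628115 0.09923809]
top orange 41
[0.60661928 0.07139747 0.11081257]
lever past vertical ~ 28.945912988607276
side ball 21
[0.52865033 0.35013456 0.10029632]
side orange 97
[0.60516599 0.07152266 0.10902156]
[-0.60747115  0.25593043  0.18430411]
```

View pics/top5.png

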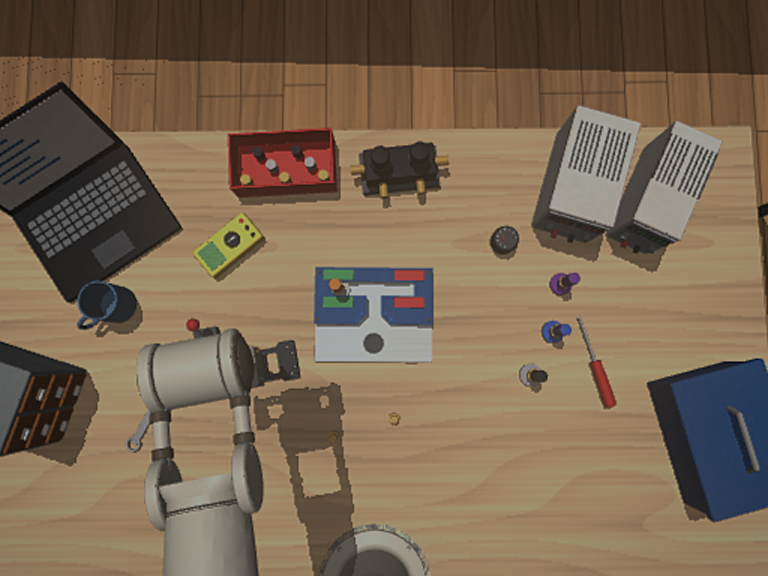

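The top view shows the orange sensor at the end of the green branch (337,287) and the valve ball swung away at (193,325). The black sensor, gauge, meter and look-alikes are where they were, and the arm is clear.

```bash
python3 -c "
from workcell import *
print(finish_job())"
```

```text
the job is handed in; nothing more can be done
None
```

I carried the orange sensor to the apron, slid it under the cover and along the slot into the green branch until it met the end stop. I backed off under 1 mm and released it. Only then did I swing the valve lever over to its stop, and I handed the job in at about 16.4 s of the 61 s allowed.

**Sensor:** in the last check it stood upright at about (0.606, 0.0715). The green mark's origin was measured at about (0.607, 0.0725), so it is roughly 1 mm short of the end. Its top is at 0.109–0.111 m, which fits it standing on the base plate.

**Valve:** the lever leans about 29° past vertical, and fully open is 28.6°.

**Everything else:** in the final top view the black sensor, gauge, meter and look-alikes appear unmoved, judged by eye. The arm is clear, with near-zero wrist force.

**Disagreements:**
- The top and side cameras differed by 2–3 mm in places, such as the slot centre's y and the ball's y.
- One wrist reading, with the fingers partly in view, put the sensor's x about 7 mm too low. I trusted the other two cameras and the contact at the end stop.
- The last push on the lever reached about 16 N sideways and 13 N vertically.

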